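# Take a half-stroke gas sample with a detector-tube hand pump

## Robot

A 7-joint arm with a two-finger parallel gripper is mounted at the origin on the work surface. World frame = base frame: x ahead of the robot, y to its left, z up, the work surface at z = 0. Lengths are in mm, angles in rad, forces in N, time in s.
With the tool pointing down it reaches from about 400 to 875 mm from the base axis. Payload 4.4 kg.
Tool frame: the origin (TCP) lies midway between the tips of the shut fingers; the grasp point (between the pads) lies ctrl.grip_depth behind it (ctrl.grip_depth is the distance from the TCP to the grasp point, in mm); z points along the fingers, y is the line along which they close (so a half turn about z gives the same grasp; the last joint's range is limited). The gripper opens to 85 mm and grips with 20 to 120 N. Pads are 22 mm wide; open, the fingers measure 114 mm over their backs; the gripper's body (76 mm by 85 mm) begins 54 mm behind the grasp point. The pads swing forward as they close: fully open they stand 13 mm farther back than shut.
Start: joints at [-1.224, 0.628, 0.038, 1.517, -0.027, 0.996, -0.02], TCP at [260.743, 595.425, 231.313] pointing down, gripper open.
Joint ranges: [-3.06, 3.06], [-0.37, 2.12], [-1.25, 1.32], [0.18, 2.47], [-1.1, 4.24], [0.23, 1.98], [-2.94, 2.94]. Speed limits (rad/s): [2.57, 2.57, 3.14, 3.14, 3.14, 3.14, 3.14].

## Interface

Orientations are given as [roll, pitch, yaw] about the fixed x, y, z axes, in that order (R = Rz(yaw) Ry(pitch) Rx(roll)).
In Python, from cell import ctrl gives the robot as it stands.
- The arm moves only by the tool carry_out, never from a script. Its argument "deltas" is one flat list of numbers, 7 for each row, row after row: the turn, a rotation vector about the tool's x, y, z in degrees, then the shift along the tool's x, y, z in m, then the closure, from -1 (fully open) to 1 (shut). In form: [wx, wy, wz, dx, dy, dz, claw, wx, wy, wz, dx, dy, dz, claw, ...]. A call has 1 to 12 rows; each row shifts and turns the commanded pose from where the row before left it, along the tool's axes as they then stand; what a row does not reach is not made up. A row lasts 1/8 s, in which the tool goes at most 62.5 mm and 10.7 degrees, less where a joint would pass 70% of its speed; a pose out of reach is approached as far as the arm can. A call with a gripper value outside its range is refused whole. The fingers move at their own pace and stop on an object; the grip force is fixed at half the most. Time passes only in rows, so rows that do not move let the fingers close. It gives the time, the measured TCP pose, the force, the opening and the grip force at its end, in the units of the state.
- ctrl.read_state(): the state, without advancing time (a new reading comes with each control period).
- ctrl.get_image(name): name is "scene" or "top" or "wrist"; returns the picture (420x560x3 uint8, red, green, blue); there is no depth.
- ctrl.calibration(name): a dict with "mtx" (3x3 intrinsics, pixels), "distortion" ([k1, k2, p1, p2, k3] as OpenCV has them; the pictures are not rectified), "R" (3x3) and "t" (3): a world point X has camera coordinates R X + t. Camera axes: x right, y down, z forward; pixel columns grow to the right and rows downward; lengths in mm; the calibration is good to about 2 mm. A picture is of the moment at which its call begins: read the wrist's pose just before it. calibration takes no time and is no camera call; for the wrist camera it gives the pose at the moment of the call.
- ctrl.finish_job(): hands the job in; it is judged then, once.
The state is a dict: "clock": time; "qpos": joint angles; "qd": joint speeds; "tau": joint torques, N m; "eef_pos": TCP position; "tool_rot": TCP orientation; "force": force on the tool from outside, world axes, zero at the start; "torque": the same for the moment, N m; "width": finger opening in mm; "gripper_force": force on a finger pad.
Only numpy, scipy, OpenCV 4.12 (cv2) and the standard library are available. Lean on these libraries where they do the work, as an engineer would, in place of code of your own. Each camera call takes 0.05 s, during which the arm holds its last target. There are 200 camera calls.

## Task

Take the long glass detector tube from the rack, push one of its ends fully home into the rubber inlet of the clamped hand pump and let go of the tube. Then take hold of the pump's T-handle and draw it straight out, against its return spring, until the first ring on the shaft is level with the pump's rear face, without pulling well past it, and keep it there: the program finishes while the gripper is still holding the handle at the ring. Leave the short tube and everything else on the bench as it is.

Things in the scene. Friction and masses are not known exactly. Their poses are not given: they have to be found in the camera images.
- tube: The long glass detector tube: straight clear glass with pale granules, 125 mm long, 8 mm diameter, each end drawn in over its last 10 mm to a 3 mm open tip; 14 g. Origin at its middle, on its axis; x along the tube. Both ends are alike, either may go in. It starts lying level in one of the rack's two places (which one varies), its axis 32 mm above the bench.
- rack: Grey plastic tube rack, fixed: foot 90 x 96 x 6 mm, two notched walls 5 mm thick, 37 mm high, at x = -27 and +27 mm (49 mm of room between them for the fingers). A tube lies along x in open-topped notches 9 mm wide at y = -24 or +24 mm and lifts straight out. 44 mm lie between one tube's axis and the other tube: open the fingers only partly. Origin under the foot's middle.
- pretube: A short glass tube, same look and diameter as the detector tube but 88 mm long; it lies in the other place of the rack. Not to be used. Origin at its middle.
- pump: Piston hand pump, lying level in two aluminium clamps on a steel plate fixed to the bench. Origin under the plate's middle, on the bench; x along the pump from the handle end to the inlet end, z up. Pump axis 62 mm above the bench. Grey cylinder 42 mm diameter, 150 mm long, black end caps 47 mm diameter; the clamps reach 26 mm above the axis and are 72 mm wide.
- inlet (a point): Centre of the mouth of the pump's black rubber inlet, a nose 24 mm diameter on the front cap, 113 mm from the pump's origin along x, 62 mm above the bench. Axes as the pump: x points out of the mouth, the tube goes in along -x. Hole 9.2 mm diameter, 26 mm deep, flat bottom: fully home, the tube's middle is 36.5 mm in front of the mouth. Let go, the tube stays in, drooping a few degrees.
- rear_face (a point): Centre of the flat face of the rear end cap, where the shaft comes out (87 mm from the pump's origin along -x, 62 mm above the bench). Same axes as the pump.
- handle (a point): The pump's black T-handle: round bar 16 mm diameter, 110 mm long, level and crosswise to the pump, its middle (hub 22 mm) on a 10 mm steel shaft. Origin at the bar's middle, 62 mm above the bench; axes as the pump: y along the bar, x towards the pump. Pushed in, it stands 48 mm behind the rear face. Pinch it from above, fingers before and behind the bar, about 30 mm to either side of the shaft.
- plunger (a joint): How far the handle is pulled out along the pump's -x, in m: 0 fully in (where the spring keeps it), 0.045 when the first ring (half stroke) is level with the rear face, 0.090 at the second ring, stop at 0.092. The spring pulls back with about 4.5 N at 0 and 11 N at 0.045 (150 N/m), friction about 1 N; let go, it runs back in.
- half_ring (a point): Centre of the first of two black rings, 3 mm wide, on the steel shaft, 93 mm from the bar's middle. With the handle in it is hidden inside the pump, 45 mm beyond the rear face; it comes out as the handle is drawn. The handle is at the mark when this point is level with the rear face.
- tip_breaker: Bystander: small round aluminium pot, 36 mm diameter, 45 mm high. Origin under its middle.
- vial_a: Bystander: capped white sample vial, 33 mm diameter, 58 mm high. Origin under its middle.
- vial_b: Bystander: the same kind of vial. Origin under its middle.
- wrench: Bystander: a 150 mm open-end wrench lying flat. Origin under its middle.
- fitting: Bystander: a brass tee fitting, about 52 x 32 x 22 mm. Origin under its middle.
- beaker: Bystander: a white plastic beaker, 68 mm diameter, 75 mm high. Origin under its middle.
Mind the look-alikes: they are no part of the job. What is shaped like the tube but blue or pink is not meant.

How it is judged:
By the outcome, as a careful person would: the job done as asked, in the order asked, and still so for the second after the job is handed in, while the arm keeps its last pose, push and grip.
It also fails if it takes over 54 s, if anything falls off the work surface, if the arm or the gripper's body presses on something with over 40 N, if the wrist force passes 120 N, or if a joint passes its speed limit or range.

## Working session

There is one attempt and no reset: what is moved stays moved. The work goes in short steps, Python scripts to look and compute and a tool call to move; the robot and the scene stay as the last step left them, time stands still between calls to the robot, and variables do not carry over. Pictures are saved under pics/ and viewed, at most 11 in all, crops included, and the job is handed in when it is done.

Besides the shell and the picture viewer there is one more tool, called after "Emit:" by a JSON object that holds its "op" and its "data", one argument or row to a line. carry_out: Moves the arm, as the interface text tells. Its arguments: {"type":"object","properties":{"deltas":{"type":"array"}},"required":["deltas"]}

```bash
mkdir -p pics; python3 - <<'E'
from cell import ctrl
import cv2
for n in("scene","top"):
    c=ctrl.calibration(n); cv2.imwrite(f"pics/{n}0.png",cv2.resize(ctrl.get_image(n)[:,:,::-1],(800,600),interpolation=cv2.INTER_CUBIC))
    print(n,c)
print(ctrl.grip_depth,ctrl.read_state())
E
```

```text
scene {'mtx': array([[535.87625033,   0.        , 288.8579563 ],
       [  0.        , 535.87625033, 206.21337662],
       [  0.        ,   0.        ,   1.        ]]), 'distortion': array([-0.18049701,  0.        ,  0.        ,  0.        ,  0.        ]), 'R': array([[-0.75098046,  0.66023953,  0.01058811],
       [ 0.5218154 ,  0.60320522, -0.60320159],
       [-0.40464434, -0.44746757, -0.79751849]]), 't': array([ 440.55433343, -268.87445612, 1529.69888163])}
top {'mtx': array([[378.92062018,   0.        , 281.26951083],
       [  0.        , 378.92062018, 207.85659409],
       [  0.        ,   0.        ,   1.        ]]), 'distortion': array([-0.00902852,  0.        ,  0.        ,  0.        ,  0.        ]), 'R': array([[-0.14197078, -0.98986932,  0.00174007],
       [-0.96813882,  0.13848736, -0.2086348 ],
       [ 0.20628021, -0.03130467, -0.97799207]]), 't': array([ 82.83529975, 607.19542893, 806.17806922])}
18.700000000000003 {'clock': 0.1, 'qpos': array([-1.22382348,  0.62926992,  0.03843491,  1.51830355, -0.026976  ,
        0.99628523, -0.02000617]), 'qd': array([ 0.00117279, -0.00122521,  0.00100268, -0.00123577, -0.00047292,
       -0.00013546,  0.00042377]), 'tau': array([ 2.77928651e-03, -5.64538157e+01,  1.23029765e+00, -1.93974227e+01,
        1.12881640e-02,  5.44244918e-03,  5.56645503e-06]), 'eef_pos': array([260.49071265, 594.89085349, 230.45894543]), 'tool_rot': array([-3.13984469e+00,  3.36335432e-05,  2.72883388e+00]), 'force': array([ 0.41012078, -1.3905401 ,  0.56837179]), 'torque': array([ 0.02567912, -0.00777652,  0.0040102 ]), 'gripper_force': 0.0, 'width': 85.45138401776407}
```

View pics/scene0.png

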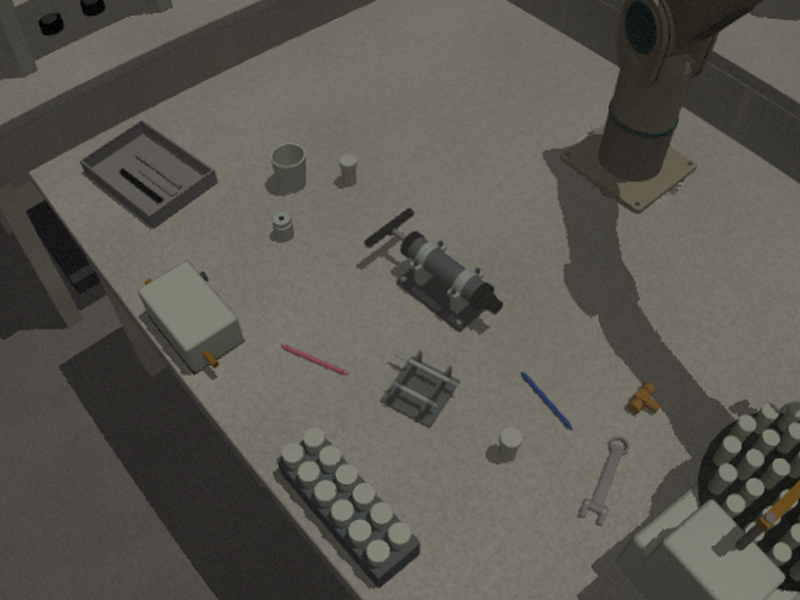

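View pics/top0.png

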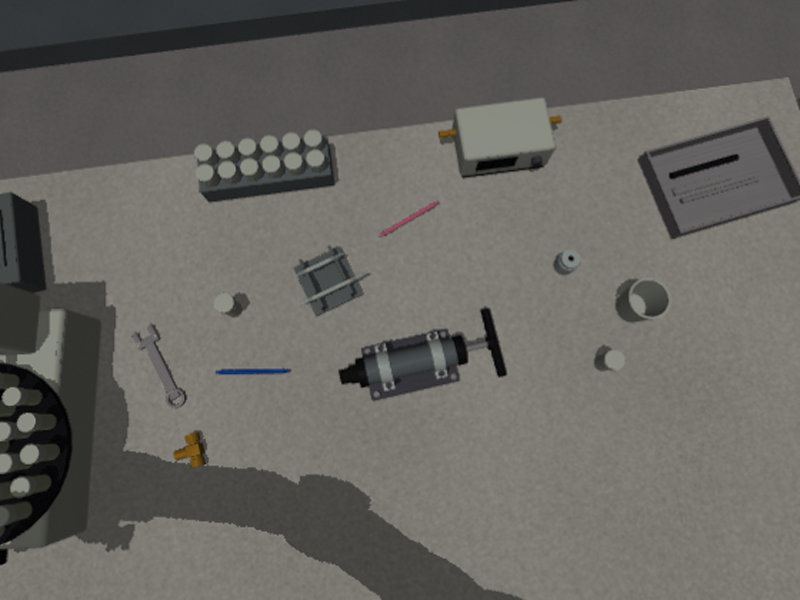

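Scene: the rack is at top (330,280) and the pump at top (410,360), with the inlet at (345,375) and the handle at (494,342). Tube candidates are: rack tube A (338,288), rack tube B (322,263), the pink stick (408,218), the blue stick (253,371), and the thin rods in the tray (715,190). The two rack tubes are the real candidates; A looks longer. I'll check with one close crop.

```bash
cat > h.py <<'E'
from cell import ctrl
import numpy as np, cv2
def world(cam,px,z):
    """original-image pixel -> world point at height z"""
    c=ctrl.calibration(cam) if isinstance(cam,str) else cam
    u=cv2.undistortPoints(np.array(px,float).reshape(-1,1,2),c["mtx"],c["distortion"]).reshape(-1,2)
    d=np.c_[u,np.ones(len(u))]@c["R"]; o=-c["R"].T@c["t"]
    return o+d*((z-o[2])/d[:,2])[:,None]
def proj(cam,X):
    c=ctrl.calibration(cam) if isinstance(cam,str) else cam
    return cv2.projectPoints(np.array(X,float).reshape(-1,3),cv2.Rodrigues(c["R"])[0],c["t"],c["mtx"],c["distortion"])[0].reshape(-1,2)
E
python3 - <<'E'
from h import *
im=ctrl.get_image("top")[160:295,190:370,::-1]
im=cv2.convertScaleAbs(cv2.resize(im,(800,600),interpolation=cv2.INTER_CUBIC),alpha=1.6)
cv2.imwrite("pics/crop1.png",im)
E
```

```text
(no output)
```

View pics/crop1.png

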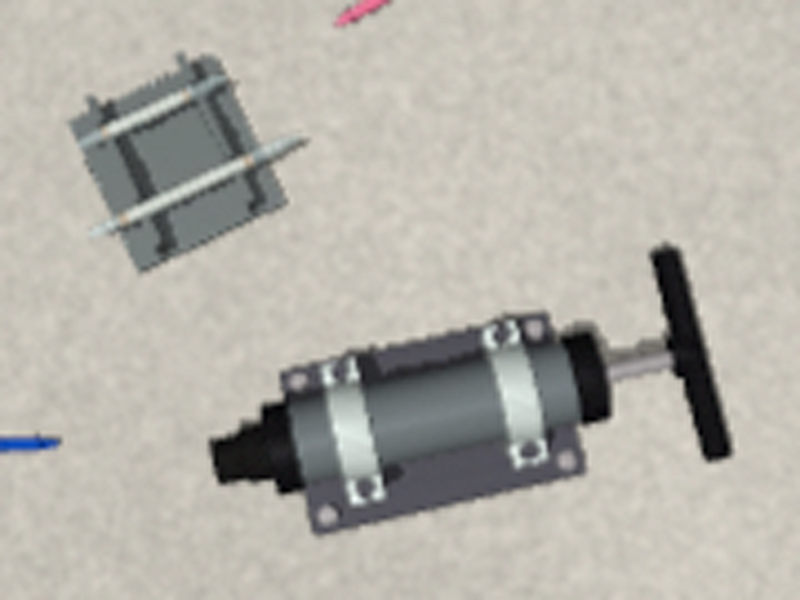

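The crop shows the long tube from (90,233) to (307,140) and the short one from (80,142) to (232,78). The inlet mouth is near (215,461) and the handle bar runs from (664,249) to (719,456). So the long tube is the one nearer the pump.

```bash
python3 - <<'E'
from h import *
np.set_printoptions(precision=1,suppress=True)
o=lambda p:np.array(p,float)*0.225+[190,160]-0.39
T=world("top",o([(90,233),(307,140),(80,142),(232,78)]),32); print(T,np.linalg.norm(T[1]-T[0]),np.linalg.norm(T[3]-T[2]))
P=world("top",o([(215,461),(664,249),(719,456)]),62); print(P)
h=(P[1]+P[2])/2; d=P[0]-h; b=P[1]-P[2]
a=lambda v:np.degrees(np.arctan2(v[1],v[0]))
print("mid",T[:2].mean(0),"yaw",a(T[1]-T[0]),"handle",h,"axis",a(d),"bar",a(b),np.linalg.norm(d),"exp 248",np.linalg.norm(b))
r=world("top",o([(70,122),(213,55),(288,203),(142,270)]),6);print(r,r.mean(0),a(r[1]-r[0]),a(r[2]-r[3]))
w=ctrl.calibration("wrist");s=ctrl.read_state();print(w["R"],-w["R"].T@w["t"],s["eef_pos"],s["tool_rot"])
pl=world("top",o([(325,517),(296,380),(568,460),(535,327)]),8);print(pl.mean(0))
E
```

```text
[[633.5 164.4  32. ]
 [668.   42.8  32. ]
 [684.3 164.5  32. ]
 [708.4  78.8  32. ]] 126.34436751213363 89.0873871720477
[[ 501.6  109.5   62. ]
 [ 576.4 -132.6   62. ]
 [ 468.1 -141.7   62. ]]
mid [650.8 103.6  32. ] yaw -74.16429824258812 handle [ 522.2 -137.1   62. ] axis 94.7948972086907 bar 4.76927490001469 247.47574445778523 exp 248 108.7354629255092
[[704.  173.1   6. ]
 [731.4  89.4   6. ]
 [640.8  58.4   6. ]
 [614.8 142.4   6. ]] [672.7 115.8   6. ] -71.82307863857204 -72.8218733815993
[[ 0.4  0.9 -0. ]
 [ 0.9 -0.4  0.3]
 [ 0.3 -0.1 -0.9]] [182.9 628.9 373.4] [260.5 595.  230.6] [-3.1  0.   2.7]
[510.9  -2.6   8. ]
```

```bash
cat >> h.py <<'E'
from scipy.spatial.transform import Rotation as Rn
def go(pos,yaw=None):
    """print total tool-frame shift (mm) to TCP pos, and rotvec (deg) to pointing down at yaw (deg)"""
    s=ctrl.read_state(); R=Rn.from_euler("xyz",s["tool_rot"])
    d=R.inv().apply(np.array(pos)-s["eef_pos"])
    print("shift mm",d.round(1),"| t",round(s["clock"],2),"pos",s["eef_pos"].round(1),"F",s["force"].round(1),"w",round(s["width"],1),"q",s["qpos"].round(2))
    if yaw is not None: print("rotvec deg",np.degrees((R.inv()*Rn.from_euler("xyz",[180,0,yaw],degrees=True)).as_rotvec()).round(2), "shift after turn",(Rn.from_euler("xyz",[180,0,yaw],degrees=True).inv().apply(np.array(pos)-s["eef_pos"])).round(1))
E
python3 -c "
from h import *
go([651,104,150],107)"
```

```text
shift mm [-554.6 -293.    81. ] | t 0.15 pos [260.5 595.  230.6] F [ 0.1  0.  -0.1] w 85.5 q [-1.22  0.63  0.04  1.52 -0.03  1.   -0.02]
rotvec deg [-8.000e-02  4.000e-02  4.935e+01] shift after turn [-583.7  229.8   80.6]
```

Emit:
{"op": "carry_out", "data": {
  "deltas": [0,0,0,-0.0462,-0.0244,0.0067,0.15,0,0,0,-0.0462,-0.0244,0.0067,0.15,0,0,0,-0.0462,-0.0244,0.0067,0.15,0,0,0,-0.0462,-0.0244,0.0067,0.15,0,0,0,-0.0462,-0.0244,0.0067,0.15,0,0,0,-0.0462,-0.0244,0.0067,0.15,0,0,0,-0.0462,-0.0244,0.0067,0.15,0,0,0,-0.0462,-0.0244,0.0067,0.15,0,0,0,-0.0462,-0.0244,0.0067,0.15,0,0,0,-0.0462,-0.0244,0.0067,0.15,0,0,0,-0.0462,-0.0244,0.0067,0.15,0,0,0,-0.0462,-0.0244,0.0067,0.15]
}}

```text
clock: 1.65
eef_pos: [651.9, 103.4, 150.4]
tool_rot: [-3.142, -0.0, 2.729]
force: [0.3, 1.0, -0.4]
width: 36.4
gripper_force: 0.0
```

Emit:
{"op": "carry_out", "data": {
  "deltas": [0,0,9.9,0,0,0,0.15,0,0,9.9,0,0,0,0.15,0,0,9.9,0,0,0,0.15,0,0,9.9,0,0,0,0.15,0,0,9.8,0,0,0,0.15,0,0,0,0,0,0,0.15]
}}

```text
clock: 2.4
eef_pos: [650.8, 105.0, 150.5]
tool_rot: [-3.141, 0.0, 1.869]
force: [0.3, -0.4, -0.8]
width: 35.9
gripper_force: 0.0
```

```bash
python3 - <<'E'
from h import *
np.set_printoptions(precision=2,suppress=True)
go([651,104,150],107)
c=ctrl.calibration("wrist"); im=ctrl.get_image("wrist")[:,:,::-1]
np.save("w1.npy",im); import pickle; pickle.dump(c,open("w1.pkl","wb"))
cv2.imwrite("pics/w1.png",cv2.convertScaleAbs(cv2.resize(im,(800,600),interpolation=cv2.INTER_CUBIC),alpha=1.6))
print(c)
E
```

```text
shift mm [-1.  -0.1  0.5] | t 2.4 pos [650.8 105.  150.5] F [ 0.3 -0.4 -0.8] w 35.9 q [-0.35  0.74  0.25  1.57 -0.22  0.86  0.28]
rotvec deg [-0.05  0.02  0.07] shift after turn [-1.  -0.1  0.5]
{'mtx': array([[303.32,   0.  , 276.9 ],
       [  0.  , 303.32, 213.35],
       [  0.  ,   0.  ,   1.  ]]), 'distortion': array([-0.03,  0.  ,  0.  ,  0.  ,  0.  ]), 'R': array([[ 0.96,  0.29, -0.  ],
       [ 0.28, -0.9 ,  0.33],
       [ 0.1 , -0.31, -0.94]]), 't': array([-652.7 , -103.12,  275.46])}
```

View pics/w1.png

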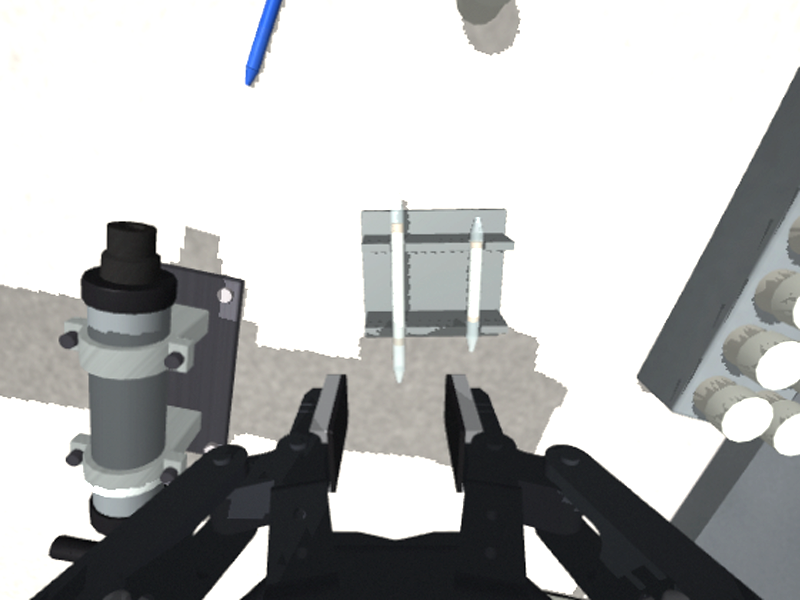

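The wrist view shows the long tube from (403,202) to (399,382), directly under the fingers. The short tube runs from (476,218) to (472,350). The inlet nose's front edge is near (131,226).

```bash
python3 - <<'E'
from h import *
import pickle
np.set_printoptions(precision=1,suppress=True)
c=pickle.load(open("w1.pkl","rb"))
T=world(c,(np.array([(403,202),(399,382),(399,240),(399,350)])+.5)*.7-.5,32); print(T,T[:2].mean(0),np.linalg.norm(T[1]-T[0]),np.degrees(np.arctan2(*(T[0]-T[1])[[1,0]])))
r=world(c,(np.array([(362,210),(506,209)])+.5)*.7-.5,6);print(r,"rack dir",np.degrees(np.arctan2(*(r[1]-r[0])[[1,0]])))
# nose flanks at height 62: left/right edges near mouth, and nose base
P=world(c,(np.array([(107,226),(156,227),(131,223),(108,250),(157,250)])+.5)*.7-.5,62); print(P)
a=np.radians(94.8);u=np.array([np.cos(a),np.sin(a),0])
inl=np.array([501.6,109.5,62.])
v=np.array([-u[1],u[0],0]);k=np.array([0,0,1])
for X in (inl+12*v,inl-12*v,inl+12*k,inl,inl-87*0-48*u*0-25*u+23.5*v, inl-25*u-23.5*v): print((proj(c,X)+.5)/.7-.5)
E
```

```text
[[637.7 161.6  32. ]
 [671.   46.3  32. ]
 [642.1 139.3  32. ]
 [663.9  69.2  32. ]] [654.4 103.9  32. ] 120.01297627865435 106.13622720088667
[[614.8 146.4   6. ]
 [704.5 174.8   6. ]] rack dir 17.59387934662581
[[487.3 106.   62. ]
 [513.3 113.2  62. ]
 [499.9 111.4  62. ]
 [489.   92.7  62. ]
 [515.4 100.7  62. ]]
[[111.6 222.7]]
[[155.9 231.9]]
[[120.5 231.1]]
[[133.8 227.3]]
[[ 90.9 262.6]]
[[174.8 279.9]]
```

Emit:
{"op": "carry_out", "data": {
  "deltas": [0,0,0,-0.0014,0.0017,0.026,0.15,0,0,0,0,0,0.026,0.15,0,0,0,0,0,0.026,0.15,0,0,0,0,0,0.026,0.15,0,0,0,0,0,0.02,0.15,0,0,0,0,0,0.013,0.15,0,0,0,0,0,0,0.15]
}}

```text
clock: 3.32
eef_pos: [652.6, 103.8, 13.1]
tool_rot: [-3.14, -0.0, 1.867]
force: [-0.0, 0.3, 0.8]
width: 36.7
gripper_force: 0.0
```

Emit:
{"op": "carry_out", "data": {
  "deltas": [0,0,0,0,0,0,0.5,0,0,0,0,0,0,0.7,0,0,0,0,0,0,0.8,0,0,0,0,0,0,1,0,0,0,0,0,0,1,0,0,0,0,0,0,1]
}}

```text
clock: 4.08
eef_pos: [653.1, 103.9, 14.4]
tool_rot: [-3.142, -0.0, 1.867]
force: [-2.7, -0.2, 5.3]
width: 5.7
gripper_force: 58.8
```

Emit:
{"op": "carry_out", "data": {
  "deltas": [0,0,0,0,0,-0.01,1,0,0,0,0,0,-0.02,1,0,0,0,0,0,-0.03,1,0,0,0,0,0,-0.03,1,0,0,0,0,0,-0.03,1,0,0,0,0,0,0,1]
}}

```text
clock: 4.82
eef_pos: [655.7, 104.2, 138.0]
tool_rot: [3.134, 0.001, 1.867]
force: [0.4, -0.4, -0.1]
width: 5.9
gripper_force: 58.6
```

```bash
python3 - <<'E'
from h import *
a=np.radians(94.8);u=np.array([np.cos(a),np.sin(a),0])
inl=np.array([501,110,62.])
tgt=inl+u*(36.5+40)+[0,0,-18.7]
print(tgt); go(tgt+[0,0,90],94.8)
c=ctrl.calibration("wrist"); im=ctrl.get_image("wrist")[:,:,::-1]
cv2.imwrite("pics/w2.png",cv2.convertScaleAbs(cv2.resize(im[150:400,120:440],(768,600),interpolation=cv2.INTER_CUBIC),alpha=1.2))
E
```

```text
[494.59864499 186.23170373  43.3       ]
shift mm [ 125.4 -130.2    3.6] | t 4.83 pos [655.7 104.2 138. ] F [ 0.4 -0.4 -0.1] w 5.9 q [-0.34  0.76  0.24  1.57 -0.23  0.83  0.29]
rotvec deg [4.200e-01 1.000e-02 1.215e+01] shift after turn [  95.2 -153.6    4.7]
```

View pics/w2.png

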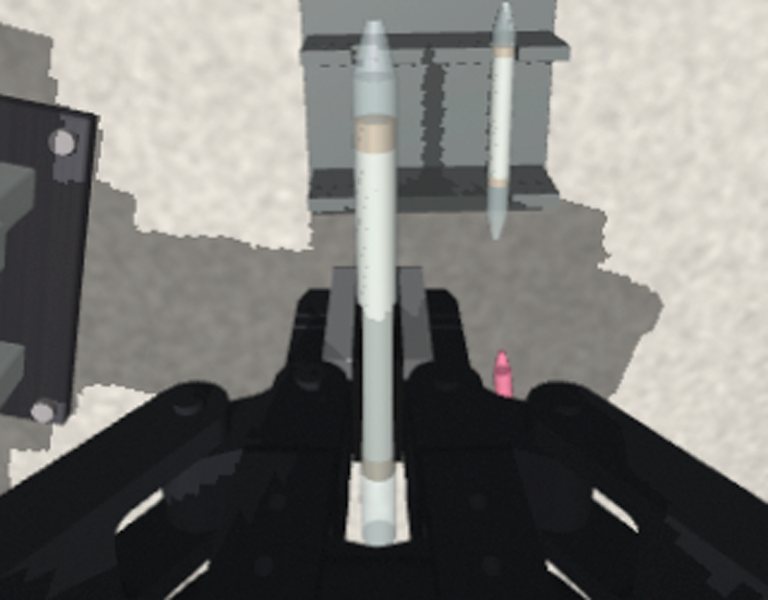

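The tube is held near its middle, with its tips at crop (374,22) and about (377,545). The short tube is still in the rack. I'll check the held tube's tilt and offset by projection.

```bash
python3 - <<'E'
from h import *
np.set_printoptions(precision=1,suppress=True)
from scipy.optimize import least_squares
c=ctrl.calibration("wrist");s=ctrl.read_state();R=Rn.from_euler("xyz",s["tool_rot"])
px=np.array([(374,22),(377,543)])/2.4+[119.7,149.7]
def ends(p): # tool frame: along offset, pitch about tool y, y offset, yaw; z fixed -18.7
    d=np.array([np.cos(p[1])*np.cos(p[3]),np.sin(p[3]),np.sin(p[1])])
    m=np.array([p[0],p[2],-18.7]); return s["eef_pos"]+R.apply([m+62.5*d,m-62.5*d])
f=lambda p:(proj(c,ends(p))-px).ravel()
print(proj(c,ends([0,0,0,0])),px)
r=least_squares(f,[0,0,0,0],x_scale=[1,.01,1,.01]);print(r.x[[0,2]],np.degrees(r.x[[1,3]]),r.cost, ends(r.x))
go([494.6,186.2,133.3],94.8)
E
```

```text
[[277.  164.6]
 [276.8 391. ]] [[275.5 158.9]
 [276.8 375.9]]
[ 3.7 -0.3] [-5.9 -0.3] 1.6963664905872638e-25 [[634.4 167.  161.2]
 [671.2  48.3 148.4]]
shift mm [ 125.  -128.8    2.3] | t 4.88 pos [654.2 104.2 136.1] F [-0.   0.1 -0.2] w 5.7 q [-0.3  0.8  0.2  1.6 -0.2  0.8  0.3]
rotvec deg [ 0.2 -0.  12.2] shift after turn [  95.1 -152.2    2.8]
```

```bash
python3 - <<'E'
from h import *
np.set_printoptions(precision=1,suppress=True)
from scipy.optimize import least_squares
c=ctrl.calibration("wrist");s=ctrl.read_state();R=Rn.from_euler("xyz",s["tool_rot"])
px=np.array([(374,22),(376,133),(377,468)])/2.4+[119.7,149.7]
def pts(p,z=-18.7):
    d=np.array([np.cos(p[1]),0,np.sin(p[1])]); m=np.array([p[0],0,z]); return s["eef_pos"]+R.apply([m+62.5*d,m+p[2]*d,m-p[2]*d])
for z in (-15,-18.7,-22):
    r=least_squares(lambda p:(proj(c,pts(p,z))-px)[:,1],[0,0,35],x_scale=[1,.01,1]);print(z,r.x,np.degrees(r.x[1]),r.cost)
for n in("scene",):
    im=ctrl.get_image(n); q=proj(n,s["eef_pos"]+[0,0,18.7])[0].astype(int); print(q)
    cv2.imwrite("pics/s2.png",cv2.convertScaleAbs(cv2.resize(im[q[1]-60:q[1]+60,q[0]-80:q[0]+80,::-1],(800,600),interpolation=cv2.INTER_CUBIC),alpha=1.6)); print(proj(n,pts([0,0,62.5]))-q+[80,60])
E
```

```text
-15 [ 3.5 -0.1 42.4] -7.277976478029072 8.077935669463161e-28
-18.7 [ 5.1 -0.2 43.1] -10.276681187031375 5.2506581851510546e-27
-22 [ 6.6 -0.2 43.6] -12.71673893202782 3.2311742677852644e-27
[298 226]
[[107.1  74.3]
 [107.1  74.3]
 [ 54.8  47.6]]
```

View pics/s2.png

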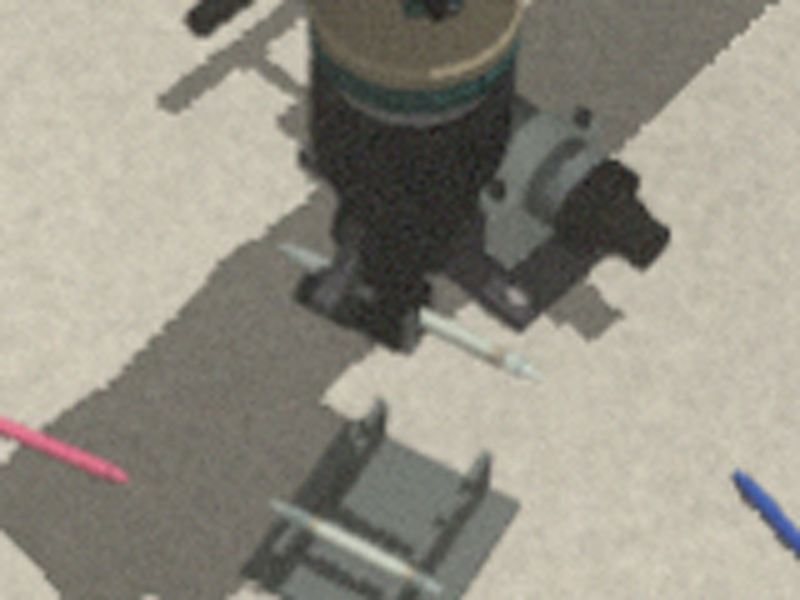

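In the scene crop the held tube runs from (282,247) to (538,377). Its slope matches a level tube to within about 1°, so the wrist camera's close-range bias explains the mismatch. Moving in front of the inlet.

Emit:
{"op": "carry_out", "data": {
  "deltas": [0,0,0,0.025,-0.0258,0,1,0,0,0,0.025,-0.0258,0,1,0,0,0,0.025,-0.0258,0,1,0,0,0,0.025,-0.0258,0,1,0,0,6.1,0.025,-0.0258,0.002,1,0,0,6.1,0,0,0.03,1,0,0,0,0,0,0.03,1,0,0,0,0,0,0.03,1,0,0,0,0,0,0,1,0,0,0,0,0,0,1]
}}

```text
clock: 6.18
eef_pos: [493.4, 185.8, 42.2]
tool_rot: [-3.142, 0.0, 1.653]
force: [-1.0, -0.0, -1.1]
width: 5.9
gripper_force: 58.6
```

```bash
python3 - <<'E'
from h import *
np.set_printoptions(precision=1,suppress=True)
go([494.6,186.2,43.3],94.8)
s=ctrl.read_state()
q=proj("scene",[500,130,62])[0].astype(int); print("s",q)
a=ctrl.get_image("scene")[q[1]-45:q[1]+45,q[0]-60:q[0]+60,::-1]
q=proj("top",[500,140,62])[0].astype(int); print("t",q)
b=ctrl.get_image("top")[q[1]-45:q[1]+45,q[0]-60:q[0]+60,::-1]
f=lambda i:cv2.convertScaleAbs(cv2.resize(i,(400,300),interpolation=cv2.INTER_CUBIC),alpha=1.8)
cv2.imwrite("pics/st3.png",cv2.resize(np.vstack([f(a),f(b)]),(800,1200))[:,:]) if 0 else cv2.imwrite("pics/st3.png",np.hstack([f(a),f(b)]))
E
```

```text
shift mm [ 0.3  1.2 -1.1] | t 6.17 pos [493.4 185.8  42.2] F [-1.  -0.  -1.1] w 5.9 q [-0.6  0.8  0.2  2.  -0.4  0.4  0. ]
rotvec deg [-0.   0.  -0.1] shift after turn [ 0.3  1.2 -1.1]
s [355 220]
t [224 265]
```

View pics/st3.png

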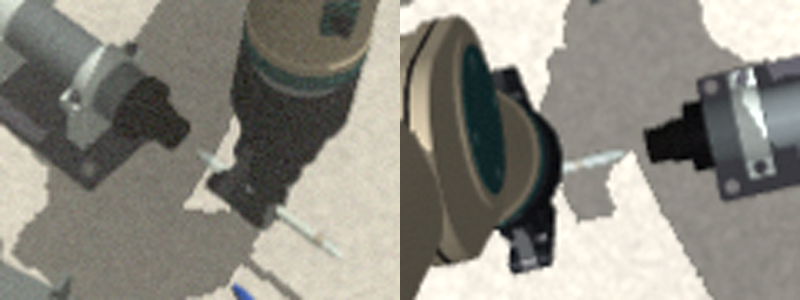

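Left panel (scene): the tip is at (200,154) and the mouth at about (179,138). Right panel (top): the tip is at (624,154) and the mouth at about (646,147). The extrapolated tube axis passes within about 1.5 mm of the mouth centre, and the offset agrees with the measured TCP error. I'll correct that and start the insertion.

Emit:
{"op": "carry_out", "data": {
  "deltas": [0,0,0,0,0.0012,-0.001,1,0,0,0,-0.005,0,0,1,0,0,0,-0.005,0,0,1,0,0,0,-0.005,0,0,1,0,0,0,-0.004,0,0,1,0,0,0,-0.003,0,0,1,0,0,0,0,0,0,1]
}}

```text
clock: 7.15
eef_pos: [496.4, 163.8, 42.9]
tool_rot: [-3.142, 0.0, 1.653]
force: [0.4, 0.5, -0.3]
width: 5.8
gripper_force: 58.6
```

```bash
python3 - <<'E'
from h import *
go([494.6-.084*-40,186.2-40,43.3],94.8)
q=proj("scene",[500,115,62])[0].astype(int)
a=ctrl.get_image("scene")[q[1]-30:q[1]+30,q[0]-40:q[0]+40,::-1]
q=proj("top",[500,120,62])[0].astype(int)
b=ctrl.get_image("top")[q[1]-30:q[1]+30,q[0]-40:q[0]+40,::-1]
f=lambda i:cv2.convertScaleAbs(cv2.resize(i,(400,300),interpolation=cv2.INTER_CUBIC),alpha=2.2)
cv2.imwrite("pics/st4.png",np.hstack([f(a),f(b)]))
E
```

```text
shift mm [-17.7   0.1  -0.4] | t 7.15 pos [496.4 163.8  42.9] F [ 0.4  0.5 -0.3] w 5.8 q [-0.51  0.76  0.21  2.02 -0.37  0.4   0.07]
rotvec deg [-0.    0.   -0.08] shift after turn [-17.7   0.1  -0.4]
```

View pics/st4.png

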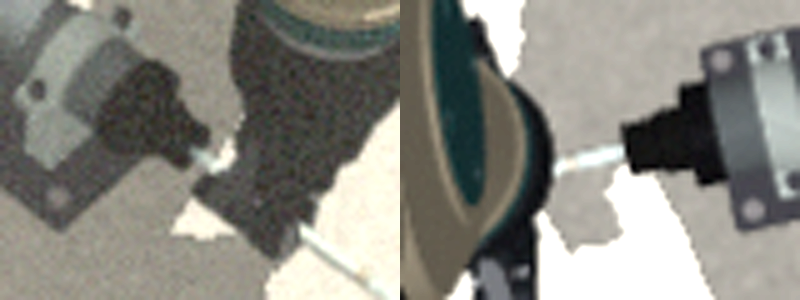

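Both panels show the tip entering the nose, at left (200,155) and right (625,151), centred and with no force. Continuing.

Emit:
{"op": "carry_out", "data": {
  "deltas": [0,0,0,-0.003,0,0,1,0,0,0,-0.003,0,0,1,0,0,0,-0.003,0,0,1,0,0,0,-0.002,0,0,1,0,0,0,0,0,0,1]
}}

```text
clock: 7.88
eef_pos: [497.3, 152.8, 43.0]
tool_rot: [-3.142, 0.0, 1.653]
force: [-1.1, 0.1, 2.8]
width: 5.3
gripper_force: 58.9
```

Emit:
{"op": "carry_out", "data": {
  "deltas": [0,0,0,-0.002,0,0,1,0,0,0,-0.002,0,0,1,0,0,0,-0.002,0,0,1,0,0,0,0,0,0,1]
}}

```text
clock: 8.38
eef_pos: [497.7, 146.9, 42.9]
tool_rot: [-3.142, 0.0, 1.653]
force: [-1.9, 1.7, 3.8]
width: 5.8
gripper_force: 59.1
```

Emit:
{"op": "carry_out", "data": {
  "deltas": [0,0,0,-0.0015,0,0,1,0,0,0,-0.0015,0,0,1,0,0,0,0,0,0,1]
}}

```text
clock: 8.75
eef_pos: [498.0, 144.0, 42.9]
tool_rot: [3.142, -0.0, 1.653]
force: [-2.3, 1.9, 4.6]
width: 5.6
gripper_force: 59.1
```

Emit:
{"op": "carry_out", "data": {
  "deltas": [0,0,0,-0.0015,0,0,1,0,0,0,-0.0015,0,0,1,0,0,0,0,0,0,1]
}}

```text
clock: 9.12
eef_pos: [498.0, 143.2, 43.0]
tool_rot: [-3.141, -0.002, 1.655]
force: [-1.8, 7.0, 5.2]
width: 5.7
gripper_force: 59.2
```

Emit:
{"op": "carry_out", "data": {
  "deltas": [0,0,0,-0.002,0,0,1,0,0,0,-0.002,0,0,1,0,0,0,0,0,0,1]
}}

```text
clock: 9.5
eef_pos: [497.9, 142.7, 43.1]
tool_rot: [-3.141, -0.006, 1.658]
force: [-2.2, 14.0, 4.3]
width: 5.8
gripper_force: 59.1
```

Emit:
{"op": "carry_out", "data": {
  "deltas": [0,0,0,0.004,0,0,1,0,0,0,0,0,0,0.7,0,0,0,0,0,0,0.3,0,0,0,0,0,0,0.15,0,0,0,0,0,0,0.15,0,0,0,0,0,-0.01,0.15,0,0,0,0,0,-0.02,0.15,0,0,0,0,0,-0.03,0.15,0,0,0,0,0,-0.03,0.15,0,0,0,0,0,-0.03,0.15]
}}

```text
clock: 10.75
eef_pos: [498.2, 141.1, 164.5]
tool_rot: [3.141, -0.0, 1.654]
force: [0.3, -0.5, 0.2]
width: 36.0
gripper_force: 0.0
```

```bash
python3 - <<'E'
from h import *
np.set_printoptions(precision=1,suppress=True)
a=np.radians(94.8);u=np.array([np.cos(a),np.sin(a),0]);v=np.array([-u[1],u[0],0])
h=np.array([501,109.5,62])-248*u; print("handle",h, "grip +30",h+30*v,h-30*v)
g=h-30*v   # +x world side, away from base
go([g[0],g[1],150],4.8)
im=ctrl.get_image("wrist")[:,:,::-1]
cv2.imwrite("pics/w5.png",cv2.convertScaleAbs(cv2.resize(im,(800,600),interpolation=cv2.INTER_CUBIC),alpha=1.3))
c=ctrl.calibration("wrist")
i=np.array([501,109.5,62])
print("level: mid,end", (proj(c,[i,i+99*u])+.5)/.7, "short tube/inlet ok")
E
```

```text
handle [ 521.8 -137.6   62. ] grip +30 [ 491.9 -140.1   62. ] [ 551.6 -135.1   62. ]
shift mm [-279.7   30.5   14.5] | t 10.75 pos [498.2 141.1 164.5] F [ 0.3 -0.5  0.2] w 36.0 q [-0.6  0.6  0.3  2.  -0.3  0.7  0. ]
rotvec deg [ 0.  -0.  89.9] shift after turn [ 30.2 279.7  14.5]
level: mid,end [[391.9 350.5]
 [391.2 188.5]] short tube/inlet ok
```

View pics/w5.png

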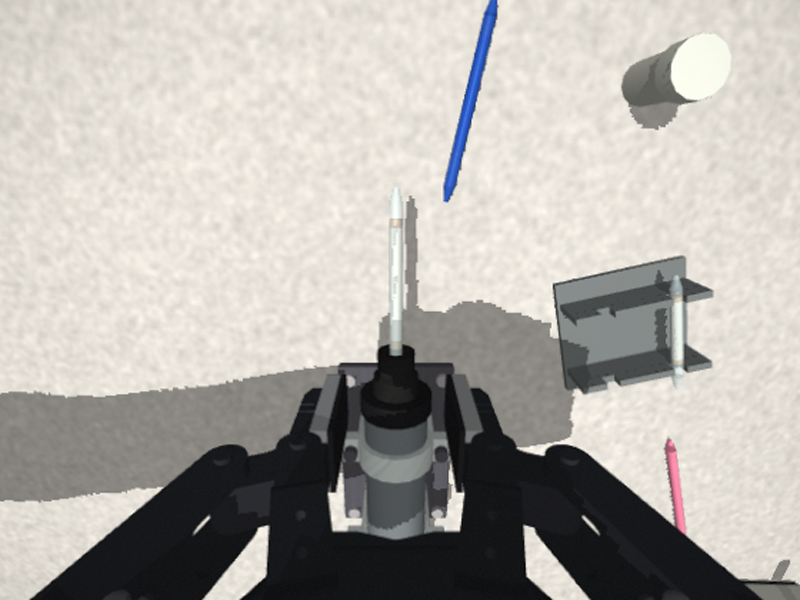

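The tube stays in the inlet: mouth at (396,352), free tip at (396,187), which matches the predicted fully home end at row 188. The short tube is untouched. Next, the handle.

Emit:
{"op": "carry_out", "data": {
  "deltas": [0,0,0,-0.0466,0.0051,0,0.1,0,0,0,-0.0466,0.0051,0,0.1,0,0,0,-0.0466,0.0051,0,0.1,0,0,0,-0.0466,0.0051,0,0.1,0,0,0,-0.0466,0.0051,0,0.1,0,0,0,-0.0466,0.0051,0,0.1]
}}

```text
clock: 11.55
eef_pos: [552.0, -136.5, 163.5]
tool_rot: [3.141, 0.0, 1.654]
force: [0.7, 0.9, -0.6]
width: 38.5
gripper_force: 0.0
```

Emit:
{"op": "carry_out", "data": {
  "deltas": [0,0,10,0,0,0,0.1,0,0,10,0,0,0,0.1,0,0,10,0,0,0,0.1,0,0,10,0,0,0,0.1,0,0,10,0,0,0,0.1,0,0,10,0,0,0,0.1,0,0,10,0,0,0,0.1,0,0,10,0,0,0,0.1,0,0,9.9,0,0,0,0.1,0,0,0,0,0,0,0.1]
}}

```text
clock: 12.8
eef_pos: [551.8, -134.7, 163.1]
tool_rot: [3.141, 0.0, 0.087]
force: [-1.0, -0.5, 0.3]
width: 38.4
gripper_force: 0.0
```

```bash
python3 - <<'E'
from h import *
np.set_printoptions(precision=1,suppress=True)
go([551.6,-135.1,43.3],4.8)
c=ctrl.calibration("wrist")
im=ctrl.get_image("wrist")[:,:,::-1]
cv2.imwrite("pics/w6.png",cv2.convertScaleAbs(cv2.resize(im,(800,600),interpolation=cv2.INTER_CUBIC),alpha=1.6))
a=np.radians(94.8);u=np.array([np.cos(a),np.sin(a),0]);v=np.array([-u[1],u[0],0])
h=np.array([521.8,-137.6,62])
print((proj(c,[h-55*v,h-30*v,h,h+48*u])+.5)/.7-.5)
E
```

```text
shift mm [ -0.2   0.4 119.8] | t 12.8 pos [ 551.8 -134.7  163.1] F [-1.  -0.5  0.3] w 38.4 q [-0.3  0.7  0.7  1.8 -0.6  0.8 -0.7]
rotvec deg [0.  0.  0.2] shift after turn [ -0.2   0.4 119.8]
[[395.7 264.2]
 [395.6 305.1]
 [395.4 350.9]
 [317.9 350.5]]
```

View pics/w6.png

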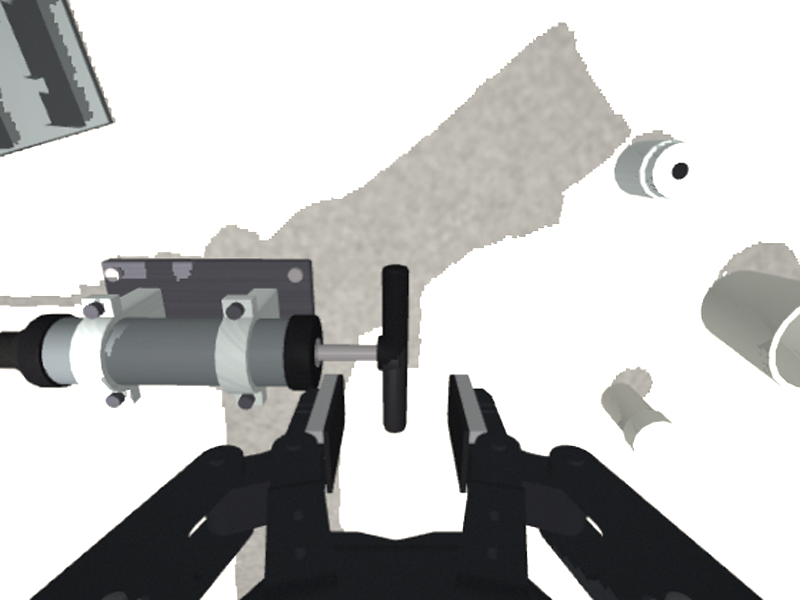

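The bar is at column 395, rows 265–432, exactly as predicted and centred between the fingers. Descend and grip.

Emit:
{"op": "carry_out", "data": {
  "deltas": [0,0,0,0,0.0004,0.03,0.1,0,0,0,0,0,0.03,0.1,0,0,0,0,0,0.025,0.1,0,0,0,0,0,0.02,0.1,0,0,0,0,0,0.015,0.1,0,0,0,0,0,0,0.1,0,0,0,0,0,0,0.4,0,0,0,0,0,0,0.6,0,0,0,0,0,0,1,0,0,0,0,0,0,1,0,0,0,0,0,0,1]
}}

```text
clock: 14.22
eef_pos: [552.3, -134.2, 43.7]
tool_rot: [-3.14, -0.001, 0.085]
force: [0.1, 3.4, 5.2]
width: 14.3
gripper_force: 58.4
```

Emit:
{"op": "carry_out", "data": {
  "deltas": [0,0,0,0,0.004,0,1,0,0,0,0,0.006,0,1,0,0,0,0,0.006,0,1,0,0,0,0,0.006,0,1,0,0,0,0,0.006,0,1,0,0,0,0,0.006,0,1,0,0,0,0,0.005,0,1,0,0,0,0,0.003,0,1,0,0,0,0,0,0,1,0,0,0,0,0,0,1]
}}

```text
clock: 15.48
eef_pos: [555.4, -172.4, 43.7]
tool_rot: [-3.134, 0.0, 0.087]
force: [-2.8, 10.2, 11.1]
width: 14.2
gripper_force: 59.0
```

```bash
python3 - <<'E'
from h import *
np.set_printoptions(precision=2,suppress=True)
a=np.radians(94.8);u=np.array([np.cos(a),np.sin(a),0])
s=ctrl.read_state();go([551.6,-135.1,43.3],4.8)
print("along from grip pose",-(s["eef_pos"]-[552.3,-134.2,43.7])@u,"from vision zero",-(s["eef_pos"]-[551.6,-135.1,43.3])@u)
r=np.array([501,109.5,62])-200*u
for n in("top",):
    im=ctrl.get_image(n)
    k=np.arange(-60,12,2); P=r+k[:,None]*u+[0,0,5]
    q=proj(n,P); g=im.astype(np.float32).mean(2)
    val=cv2.remap(g,q[:,0].astype(np.float32)[None],q[:,1].astype(np.float32)[None],cv2.INTER_LINEAR)[0]
    print(n,list(zip(k,val.astype(int))))
w=ctrl.calibration("wrist");im=ctrl.get_image("wrist");q=proj(w,r+k[:,None]*u+[0,0,5]);print(q[[0,-1]])
E
```

```text
shift mm [ -0.6 -37.5   0.7] | t 15.47 pos [ 555.4 -172.4   43.7] F [-2.8 10.2 11.1] w 14.2 q [-0.09  0.88  0.57  1.86 -0.78  0.65 -0.52]
rotvec deg [-0.45  0.01  0.18] shift after turn [ -0.7 -37.5   0.4]
along from grip pose 38.37512480695007 from vision zero 37.53685572395812
top [(np.int64(-60), np.int64(69)), (np.int64(-58), np.int64(70)), (np.int64(-56), np.int64(70)), (np.int64(-54), np.int64(70)), (np.int64(-52), np.int64(70)), (np.int64(-50), np.int64(70)), (np.int64(-48), np.int64(71)), (np.int64(-46), np.int64(76)), (np.int64(-44), np.int64(84)), (np.int64(-42), np.int64(90)), (np.int64(-40), np.int64(93)), (np.int64(-38), np.int64(95)), (np.int64(-36), np.int64(95)), (np.int64(-34), np.int64(94)), (np.int64(-32), np.int64(92)), (np.int64(-30), np.int64(90)), (np.int64(-28), np.int64(89)), (np.int64(-26), np.int64(89)), (np.int64(-24), np.int64(89)), (np.int64(-22), np.int64(89)), (np.int64(-20), np.int64(90)), (np.int64(-18), np.int64(90)), (np.int64(-16), np.int64(90)), (np.int64(-14), np.int64(90)), (np.int64(-12), np.int64(90)), (np.int64(-10), np.int64(90)), (np.int64(-8), np.int64(91)), (np.int64(-6), np.int64(91)), (np.int64(-4), np.int64(91)), (np.int64(-2), np.int64(91)), (np.int64(0), np.int64(91)), (np.int64(2), np.int64(89)), (np.int64(4), np.int64(71)), (np.int64(6), np.int64(47)), (np.int64(8), np.int64(22)), (np.int64(10), np.int64(8))]
[[224.49 352.21]
 [ 87.78 349.34]]
```

Emit:
{"op": "carry_out", "data": {
  "deltas": [0,0,0,0,0.003,0,1,0,0,0,0,0.0025,0,1,0,0,0,0,0.0015,0,1,0,0,0,0,0,0,1,0,0,0,0,0,0,1]
}}

```text
clock: 16.2
eef_pos: [556.0, -178.5, 43.7]
tool_rot: [-3.132, 0.0, 0.087]
force: [-2.4, 12.0, 10.9]
width: 13.9
gripper_force: 59.1
```

```bash
python3 - <<'E'
from h import *
np.set_printoptions(precision=2,suppress=True)
a=np.radians(94.8);u=np.array([np.cos(a),np.sin(a),0]);v=np.array([-u[1],u[0],0])
r=np.array([501,109.5,62])-200*u
L=[];A=[];B=[]
for i in range(6):
    A.append(ctrl.get_image("top").astype(float)); s=ctrl.read_state();L.append(s["eef_pos"])
B=ctrl.get_image("scene")
m=np.mean(L,0);print("along",-(m-[552.3,-134.2,43.7])@u,np.std(L,0),s["force"],s["tool_rot"],s["clock"])
g=np.mean(A,0).mean(2).astype(np.float32)
k=np.arange(-20,12,1.)
for o in (-2,0,2):
    q=proj("top",r+k[:,None]*u+[0,0,5]+o*v).astype(np.float32); print(cv2.remap(g,q[:,0][None],q[:,1][None],cv2.INTER_LINEAR)[0].astype(int))
f=lambda i,n,p:(lambda q:cv2.convertScaleAbs(cv2.resize(i[q[1]-24:q[1]+24,q[0]-32:q[0]+32,::-1],(400,300),interpolation=cv2.INTER_CUBIC),alpha=2))(proj(n,p)[0].astype(int))
cv2.imwrite("pics/st7.png",np.hstack([f(B,"scene",r),f(np.mean(A,0).astype(np.uint8),"top",r)]))
E
```

```text
along 44.46386960931515 [0.01 0.01 0.02] [-2.33 10.52 11.5 ] [-3.13  0.    0.09] 16.5
[57 42 30 18 11 10  8  8  8 18 26 42 64 83 87 92 92 92 92 92 92 92 93 93
 93 93 93 93 93 94 94 94]
[78 65 52 38 24 18 10  8  8  9 11 14 42 68 78 85 90 91 93 93 93 93 93 93
 93 93 94 94 94 94 94 94]
[90 83 77 62 46 32 19  8  9  9  9  8 20 41 57 70 85 89 92 93 94 94 94 94
 94 94 94 94 94 95 95 95]
```

View pics/st7.png

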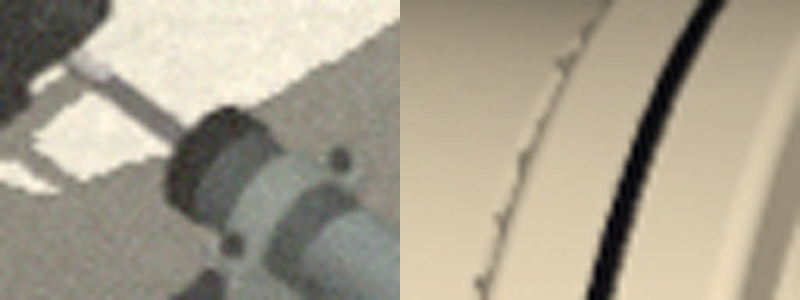

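The scene half shows the shaft entering the cap at (180,135), with the ring hidden behind the cap's rim. The arm blocks the top camera. So I rely on measured travel: 44.5 mm from the stop, with about 11 N of spring force as expected. Adding 0.5 mm.

Emit:
{"op": "carry_out", "data": {
  "deltas": [0,0,0,0,0.0006,0,1,0,0,0,0,0,0,1,0,0,0,0,0,0,1,0,0,0,0,0,0,1]
}}

```text
clock: 17.05
eef_pos: [556.0, -178.8, 43.7]
tool_rot: [-3.132, 0.001, 0.087]
force: [-3.6, 11.4, 12.2]
width: 14.3
gripper_force: 59.3
```

```bash
python3 - <<'E'
from h import *
a=np.radians(94.8);u=np.array([np.cos(a),np.sin(a),0])
s=ctrl.read_state();L=-(s["eef_pos"]-[552.3,-134.2,43.7])@u;print(L,s["force"],s["gripper_force"],s["clock"])
if 44<L<46: print(ctrl.finish_job())
E
```

```text
44.79696719777931 [-3.573      11.418428   12.21752963] 59.251983761787415 17.05
the job is handed in; nothing more can be done
None
```

Job handed in at 17 s: the long tube is pushed home in the inlet and released, and the gripper is holding the T-handle about 44.8 mm out, judged by measured travel and spring force because no camera could see the ring.

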